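# Dock the footed spice canister in its counter track

### The arm

A 6-joint arm with a two-finger parallel gripper is mounted at the origin on the work surface. World frame = base frame: x ahead of the robot, y to its left, z up, the work surface at z = 0. Lengths are in m, angles in rad, forces in N, time in s.
With the tool pointing down it reaches from about 0.325 to 1 m from the base axis. Payload 5.1 kg.
Tool frame: the origin (TCP) lies on the centre line of the jaws, within the pads' length; the fingertips stand 8 mm ahead of it and the grasp point (between the pads) lies 11 mm behind it; z points along the fingers, y is the line along which they close (so a half turn about z gives the same grasp; the last joint's range is limited). The gripper opens to 85 mm and grips with 20 to 120 N. Pads are 22 mm wide; open, the fingers measure 114 mm over their backs; the gripper's body (76 mm by 85 mm) begins 54 mm behind the grasp point. The pads swing forward as they close: fully open they stand 13 mm farther back than shut.
Start: joints at [1.141, 0.124, 1.65, -0, 1.367, -0.083], TCP at [0.221, 0.611, 0.239] pointing down, gripper open.
Joint ranges: [-2.61, 2.61], [-1.02, 2.33], [0.03, 2.71], [-1.35, 4.49], [0.32, 2.68], [-2.91, 2.91]. Speed limits (rad/s): [2.57, 2.57, 3.14, 3.14, 3.14, 3.14].

### API

Orientations are given as a rotation vector (axis times angle).
In Python, from plant import arm gives the robot as it stands. The module is installed in compiled form; this text tells all that it offers. Calls block until the motion is done:
- arm.goto(position, orientation): joint-space move of the TCP to a pose.
- arm.move_l(position, orientation=None, v=0.15, force_limit=None): straight line of the TCP; orientation=None keeps the orientation; v is the mean speed in m/s. With force_limit (N) it stops when the force on the tool has changed by that much, and returns True; else False.
- arm.set_joints(angles): joint-space move.
- arm.grip(opening, grasp_force=None): finger opening in m; grasp_force is the grip in N (None keeps the last); returns when the fingers have stopped.
- arm.sleep(seconds).
- arm.ik(position, orientation): joint angles nearest the present ones, or None.
- arm.observe(): the state.
- arm.grab_frame(name): name is "scene" or "top" or "wrist"; returns a dict with "image" (420x560x3 uint8, blue, green, red), "range_z" (420x560 float32, m along the optical axis (not along the pixel's ray), 0 where there is no reading), "intrinsics" (3x3 intrinsics, pixels), "R" (3x3) and "t" (3): a world point X has camera coordinates R X + t. Camera axes: x right, y down, z forward; pixel columns grow to the right and rows downward; lengths in m; the calibration is good to about 2 mm. A picture is of the moment at which its call begins.
A pose or a line that the arm cannot do raises arm.PlanningError and nothing moves.
- arm.close_job(): hands the job in; it is judged then, once.
The state is a dict: "clock": time; "qpos": joint angles; "joint_vel": joint speeds; "effort": joint torques, N m; "tool_pos": TCP position; "tool_rot": TCP orientation; "ft_force": force on the tool from outside, world axes, zero at the start; "wrist_torque": the same for the moment, N m; "width": finger opening in m; "finger_force": force on a finger pad.
Only numpy, scipy, OpenCV 4.12 (cv2) and the standard library are available. Lean on these libraries where they do the work, as an engineer would, in place of code of your own. Each camera call takes 0.05 s, during which the arm holds its last target. There are 200 camera calls.

### The job

Put the small steel canister with the wide foot away in the lipped aluminium track on the worktop: bring it in through the track's open, flared end so that its foot runs under the lips, and slide it all the way to the closed end. Let go and leave it standing there; leave the other canister and the mug where they are.

Things in the scene. Friction and masses are not known exactly. Their poses are not given: they have to be found in the camera images.
- canister: Canister to put away: upright steel cylinder 48 mm in diameter, black lid (51 mm across, 80 to 95 mm up) and at the bottom a flat round foot 74 mm across, 8 mm thick. 95 mm tall, about 0.25 kg, loose on the worktop. Origin: centre of underside, z up. Round: its yaw does not matter. Grip the 48 mm body, for example 60 mm up.
- track: Aluminium track fixed on the worktop. Origin: midway between its walls, at z=0. Runs along its y: open flared mouth at y=-100 mm (splays from -72), closed-end bar's inner face at +90 (home canister: x=0, y=+53). Walls 82 mm apart inside; 12 mm lips overhang inwards, underside 14, top 18 mm up; 58 mm slot between them, too narrow for the foot. No floor: the foot slides on the worktop.
- plain_canister: Bystander: the same steel canister with black lid (48 mm in diameter, 95 mm tall) but straight, without any foot. Stands loose on the worktop. Origin: centre of the underside.
- mug: Bystander: white ceramic mug 80 mm in diameter, 90 mm tall, with a handle on its own +y side. Stands loose on the worktop. Origin: centre of the underside.
Mind the look-alikes: they are no part of the job. There is more than one size of the track; the one meant has the size given above.

How it is judged:
On the way:
1. the canister's foot comes in at the open end of the track, low enough to run under the lips (y of canister in the frame of track between -0.085 and -0.01 m and x of canister in the frame of track between -0.012 and 0.012 m and height (world z) of canister below 0.01 m), for 0.05 s.
At the end, for the whole second after the job is handed in: The footed canister stands upright (within about 6 degrees) and still on the worktop inside the track, its foot under the lips, within 13 mm of touching the closed end (y of canister in the frame of track between 0.04 and 0.06 m and x of canister in the frame of track between -0.01 and 0.01 m and height (world z) of canister below 0.004 m and angle between canister's own z axis and vertical below 0.1 rad and linear speed of canister below 0.02 m/s).
It fails at once if the plain canister is shifted more than 30 mm or tipped over (distance of plain_canister from where it was at the start of the episode above 0.03 m or angle between plain_canister's own z axis and vertical above 0.5 rad).
It fails at once if the mug is shifted more than 30 mm or tipped over (distance of mug from where it was at the start of the episode above 0.03 m or angle between mug's own z axis and vertical above 0.5 rad).
It also fails if it takes over 42 s, if anything falls off the work surface, if the arm or the gripper's body presses on something with over 40 N, if the wrist force passes 120 N, or if a joint passes its speed limit or range.

## Working session

There is one attempt and no reset: what is moved stays moved. The work goes in short steps, each a Python script; the robot and the scene stay as the last script left them, time stands still between calls to the robot, and variables do not carry over. Pictures are saved under pics/ and viewed, at most 10 in all, crops included, and the job is handed in when it is done.

```bash
mkdir -p pics
python3 - <<'E'
from plant import arm
import cv2,numpy as np,pickle
d={n:arm.grab_frame(n) for n in("scene","top")}
pickle.dump(d,open("f.pkl","wb"))
for n in d:
    cv2.imwrite(f"pics/{n}.png",d[n]["image"]); f=d[n]; print(n,f["intrinsics"].round(1).tolist(),(-f["R"].T@f["t"]).round(3),f["R"].round(2).tolist())
print(arm.observe())
E
```

```text
scene [[495.6, 0.0, 279.6], [0.0, 495.6, 202.8], [0.0, 0.0, 1.0]] [1.148 0.026 1.129] [[-0.05, 1.0, 0.0], [0.85, 0.04, -0.53], [-0.53, -0.03, -0.85]]
top [[510.7, 0.0, 279.4], [0.0, 510.7, 218.4], [0.0, 0.0, 1.0]] [ 0.282 -0.016  1.398] [[0.02, -1.0, 0.0], [-0.99, -0.02, -0.13], [0.13, 0.0, -0.99]]
{'clock': 0.1, 'qpos': array([ 1.14139495e+00,  1.24436038e-01,  1.65154023e+00,  1.89207952e-06,
        1.36751685e+00, -8.26247258e-02]), 'joint_vel': array([ 0.00190425,  0.00050635, -0.00352683,  0.00149914, -0.00010459,
       -0.00034608]), 'effort': array([ 2.53938488e-04, -4.24931824e+01, -3.66653609e+01, -6.12135136e-05,
        3.94178292e-03,  9.79150798e-06]), 'tool_pos': array([0.22072986, 0.61079792, 0.23817678]), 'tool_rot': array([-5.41907279e-01, -3.09400998e+00,  2.88676206e-03]), 'ft_force': array([-0.45530334,  0.58222099, -0.39653297]), 'wrist_torque': array([ 0.0014088 ,  0.02501908, -0.02099511]), 'finger_force': 0.0, 'width': 0.08525913699846689}
```

View pics/top.png

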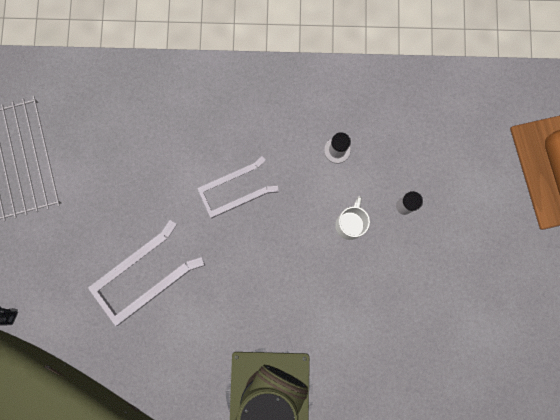

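View pics/scene.png

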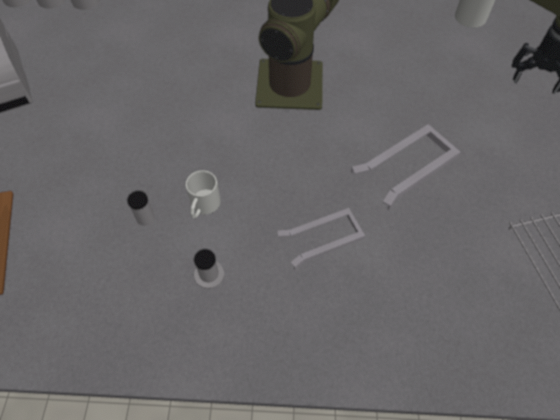

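Top view: the footed canister is at (340,148), with its foot disc at (338,151). The look-alikes are the plain canister at (411,202) and the mug at (352,223). There are two tracks: a small one at about (235,190), roughly 195 mm long, and a large one at about (145,280), roughly 290 mm. The small one fits the 190 mm inner length. I'll measure it and confirm in one crop.

```bash
cat > h.py <<'E'
import numpy as np,cv2
def rays(f,uv,z):
    uv=np.atleast_2d(np.asarray(uv,float)); d=np.c_[uv,np.ones(len(uv))]@np.linalg.inv(f["intrinsics"]).T@f["R"]
    c=-f["R"].T@f["t"]; return c+d*((z-c[2])/d[:,2])[:,None]
def depth_pts(f):
    v,u=np.indices(f["range_z"].shape); p=np.stack([u,v,np.ones_like(u)],-1)@np.linalg.inv(f["intrinsics"]).T*f["range_z"][...,None]
    return (p-f["t"])@f["R"]
def circ(p):  # least-squares circle of hull edge points
    h=cv2.convexHull(p.astype(np.float32)); return cv2.minEnclosingCircle(h)
def track(f,roi):
    """roi u0,v0,u1,v1 -> axis direction, centreline pt, bar inner face"""
    g=f["image"].min(2); m=np.zeros_like(g); u0,v0,u1,v1=roi; m[v0:v1,u0:u1]=(g[v0:v1,u0:u1]>135)
    n,l,s,_=cv2.connectedComponentsWithStats(m); k=1+np.argmax(s[1:,4]); v,u=np.nonzero(l==k)
    P=rays(f,np.c_[u,v],.018)[:,:2]; c=P.mean(0); ev=np.linalg.svd(P-c,full_matrices=False)[2]; a=ev[0]
    if (P-c).dot([-ev[0][1],ev[0][0]]).size and a[1]<0: a=-a   # towards +y world (closed end)
    x=np.array([a[1],-a[0]]); q=(P-c)@np.c_[x,a]
    return P,c,a,x,q
E
python3 - <<'E'
import pickle,numpy as np,cv2
from h import *
d=pickle.load(open("f.pkl","rb"))
for n,rt,rl in(("top",(185,150,290,225),(75,215,215,335)),("scene",(270,200,375,275),(345,115,465,210))):
    f=d[n]
    for nm,r in(("small",rt),("large",rl)):
        P,c,a,x,q=track(f,r)
        mid=q[(q[:,1]>-.05)&(q[:,1]<.04)]; L,R=mid[mid[:,0]<0,0],mid[mid[:,0]>0,0]
        bar=q[abs(q[:,0])<.02,1]
        print(n,nm,len(q),"c",c.round(4),"yaw(x)",np.degrees(np.arctan2(x[1],x[0])).round(2),"y",np.percentile(q[:,1],[.5,99.5]).round(4),"L",np.percentile(L,[2,98]).round(4),"R",np.percentile(R,[2,98]).round(4),"bar",np.percentile(bar,[2,98]).round(4))
    p=depth_pts(f); 
    top=p[(p[...,2]>.085)&(p[...,2]<.105)&(f["image"].max(2)<70)]
    lab=np.array([np.nan])
    for nm,g in(("foot",(.64,-.21)),("plain",(.50,-.38)),):
        pass
    m=((p[...,2]>.088)&(p[...,2]<.103)&(p[...,0]>.3)&(p[...,1]<.0)&(p[...,1]>-.6)&(p[...,0]<.9)).astype(np.uint8)
    k,l,s,ce=cv2.connectedComponentsWithStats(m)
    for i in range(1,k):
        if s[i,4]>20:
            w=p[l==i]; (cc,rr)=circ(w[:,:2]); uv=np.argwhere(l==i)[:,::-1]; print(n,"top blob px",ce[i].round(),s[i,4],"cen",np.round(cc,4),"r",round(rr,4),"z",w[:,2].mean().round(4),"ray",rays(f,ce[i],.095).round(4))
    # foot disc by colour ray at .008
t=d["top"]["image"]
cr=cv2.resize(t[120:245,185:435],None,fx=3.2,fy=3.2,interpolation=cv2.INTER_CUBIC); cv2.imwrite("pics/crop.png",cr)
E
```

```text
top small 7731 c [0.5467 0.1044] yaw(x) 0.66 y [-0.143  0.143] L [-0.103  -0.0012] R [0.0021 0.103 ] bar [-0.1377  0.1385]
top large 16405 c [0.3025 0.3439] yaw(x) -5.24 y [-0.1951  0.1995] L [-0.1572 -0.0032] R [0.0031 0.1594] bar [-0.1818  0.1829]
top top blob px [341. 141.] 291 cen [ 0.6599 -0.1717] r 0.0261 z 0.0952 ray [[ 0.6591 -0.1707  0.095 ]]
top top blob px [413. 201.] 300 cen [ 0.507  -0.3584] r 0.026 z 0.095 ray [[ 0.5063 -0.3579  0.095 ]]
top top blob px [343. 214.] 36 cen [ 0.4638 -0.1836] r 0.0274 z 0.0913 ray [[ 0.466  -0.1782  0.095 ]]
top top blob px [364. 217.] 55 cen [ 0.4555 -0.221 ] r 0.0364 z 0.0913 ray [[ 0.4599 -0.2331  0.095 ]]
top top blob px [354. 235.] 27 cen [ 0.4166 -0.2075] r 0.0207 z 0.091 ray [[ 0.4133 -0.2064  0.095 ]]
scene small 5 c [0.5346 0.0303] yaw(x) 51.28 y [-0.0036  0.0041] L [-0.0026 -0.0008] R [0.0011 0.0012] bar [-0.0035  0.0039]
scene large 32 c [0.3035 0.2497] yaw(x) 40.47 y [-0.0162  0.0172] L [-0.0066 -0.0002] R [0.0003 0.0059] bar [-0.0152  0.0161]
scene top blob px [204. 180.] 108 cen [ 0.4469 -0.2081] r 0.0412 z 0.0907 ray [[ 0.4419 -0.2002  0.095 ]]
scene top blob px [190. 191.] 33 cen [ 0.4678 -0.2287] r 0.0232 z 0.0909 ray [[ 0.4772 -0.2298  0.095 ]]
scene top blob px [137. 199.] 300 cen [ 0.5063 -0.3584] r 0.0269 z 0.0952 ray [[ 0.5066 -0.3582  0.095 ]]
scene top blob px [204. 258.] 364 cen [ 0.6584 -0.1716] r 0.0269 z 0.095 ray [[ 0.6597 -0.1709  0.095 ]]
```

View pics/crop.png

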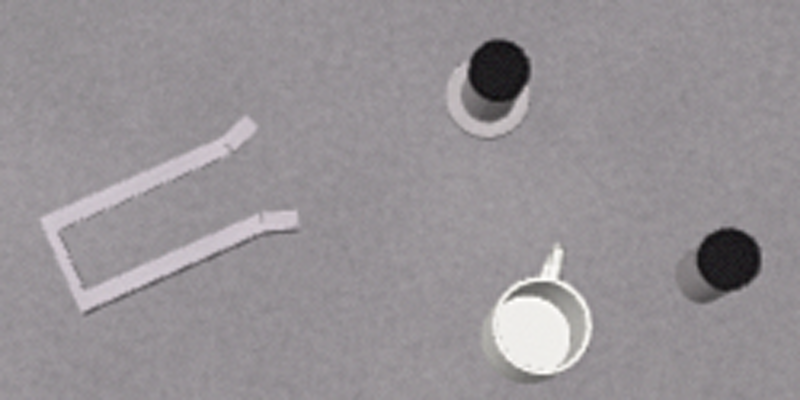

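The crop shows the footed canister at crop (498,70), with its pale foot ring visible at (488,95). The plain canister at (728,258) has no foot. The small track opens to the right: closed bar at crop (65,265), mouth at about (270,170). The colour threshold was too low or high for the tracks, so I'll redo it with Otsu per region.

Run:
```python
s=open("h.py").read()
s=s.replace('m[v0:v1,u0:u1]=(g[v0:v1,u0:u1]>135)','m[v0:v1,u0:u1]=cv2.threshold(np.ascontiguousarray(g[v0:v1,u0:u1]),0,1,cv2.THRESH_BINARY+cv2.THRESH_OTSU)[1]')
open("h.py","w").write(s)
import pickle,numpy as np,cv2
from h import *
d=pickle.load(open("f.pkl","rb"))
for n,rt,rl in(("top",(185,150,290,225),(75,215,215,335)),("scene",(270,200,375,275),(345,115,465,210))):
    f=d[n]
    for nm,r in(("small",rt),("large",rl)):
        P,c,a,x,q=track(f,r)
        mid=q[(q[:,1]>-.05)&(q[:,1]<.06)]; L,R=mid[mid[:,0]<0],mid[mid[:,0]>0]
        bar=q[abs(q[:,0])<.02,1]
        fl,fr=np.polyfit(L[:,1],L[:,0],1),np.polyfit(R[:,1],R[:,0],1)
        print(n,nm,len(q),"c",c.round(4),"yaw(x)",np.degrees(np.arctan2(x[1],x[0])).round(2),"y",np.percentile(q[:,1],[.5,99.5]).round(4),"L",np.percentile(L[:,0],[2,98]).round(4),"R",np.percentile(R[:,0],[2,98]).round(4),"bar",np.percentile(bar,[2,98]).round(4),"fits",fl.round(4),fr.round(4))
    p=depth_pts(f);u0,v0,u1,v1=rt;w=p[v0:v1,u0:u1].reshape(-1,3);w=w[(w[:,2]>.014)&(w[:,2]<.025)]
    print("depth z",len(w),np.median(w[:,2]) if len(w) else 0)
```

```text
top small 913 c [0.5408 0.1119] yaw(x) 25.66 y [-0.1083  0.0924] L [-0.0445 -0.0293] R [0.0295 0.0447] bar [0.0832 0.0925] fits [-0.0023 -0.0369] [-0.0038  0.0372]
top large 1964 c [0.2958 0.3535] yaw(x) 39.17 y [-0.1541  0.1304] L [-0.0629 -0.0413] R [0.042  0.0638] bar [0.1175 0.1307] fits [ 0.0008 -0.0521] [-0.0007  0.0529]
depth z 907 0.01890587545366516
scene small 1032 c [0.5402 0.1092] yaw(x) 26.39 y [-0.1055  0.0953] L [-0.0469 -0.0301] R [0.027  0.0438] bar [0.0861 0.0956] fits [ 0.0118 -0.0386] [0.0047 0.0353]
scene large 1497 c [0.2941 0.3487] yaw(x) 39.84 y [-0.1458  0.1386] L [-0.0667 -0.0435] R [0.0386 0.0617] bar [0.1263 0.1387] fits [ 0.0081 -0.0552] [0.0126 0.0501]
depth z 1060 0.018618055036383356
```

The small track has a 58 mm slot and is about 200 mm long overall, so it is the one meant (the large one has an ~83 mm slot). Pose: origin ≈ (0.543, 0.105), yaw ≈ 25.9°. Canister ≈ (0.659, −0.1715). Next I grasp it with the jaws closing along the track's x.

```bash
cat >> h.py <<'E'
from scipy.spatial.transform import Rotation
YAW=np.radians(25.87); O=np.array([.5427,.1047]); X=np.array([np.cos(YAW),np.sin(YAW)]); A=np.array([-X[1],X[0]])
def T(x,y): return O+x*X+y*A
def toT(p): q=np.asarray(p)[:2]-O; return np.array([q@X,q@A])
def rot(s):
    y=s*np.r_[X,0]; z=np.array([0,0,-1.]); return Rotation.from_matrix(np.c_[np.cross(y,z),y,z]).as_rotvec()
E
python3 - <<'E'
from plant import arm
from h import *
import pickle
C=np.array([.659,-.1715])
best=[]
for s in(1,-1):
    j=[arm.ik([*p,z],rot(s)) for p,z in((C,.05),(T(0,.053),.05),(T(0,-.16),.05))]
    print(s,[None if q is None else q.round(2).tolist() for q in j])
    if all(q is not None for q in j): best.append((max(abs(q[5]) for q in j),s))
s=min(best)[1]; print("s",s); open("s.txt","w").write(str(s))
arm.goto([*C,.2],rot(s)); 
f=arm.grab_frame("wrist"); pickle.dump(f,open("w0.pkl","wb")); cv2.imwrite("pics/w0.png",f["image"])
p=depth_pts(f); m=((abs(p[...,2]-.095)<.006)&(np.linalg.norm(p[...,:2]-C,axis=-1)<.06)&(f["image"].max(2)<90)); w=p[m]
if len(w)>50: print(circ(w[:,:2]),w.mean(0),len(w))
m=((abs(p[...,2]-.008)<.005)&(np.linalg.norm(p[...,:2]-C,axis=-1)<.055)&(f["range_z"]>0)); w=p[m]; 
print(len(w), circ(w[:,:2]) if len(w)>50 else "")
print(arm.observe()["clock"],arm.observe()["tool_pos"])
E
```

```text
1 [[-0.33, 0.36, 1.71, -0.0, 1.08, -0.78], [0.19, 0.08, 2.04, -0.0, 1.02, -0.27], [-0.15, 0.23, 1.87, -0.0, 1.04, -0.6]]
-1 [[-0.33, 0.36, 1.71, -0.0, 1.08, 2.36], [0.19, 0.08, 2.04, -0.0, 1.02, 2.88], [-0.15, 0.23, 1.87, -0.0, 1.04, 2.54]]
s 1
((0.6597836017608643, -0.17162150144577026), 0.02540917508304119) [ 0.65946497 -0.17032303  0.09447354] 3488
1623 ((0.6601473093032837, -0.17173680663108826), 0.03705958276987076)
3.2917 [ 0.65922022 -0.17068536  0.20008601]
```

View pics/w0.png

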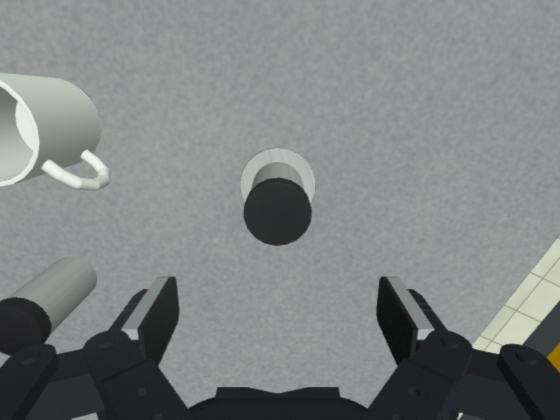

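The wrist view shows the footed canister's lid at (277,210) and its foot ring at (278,185), with measured radius 37.06 mm (37 expected). Centre is (0.660, −0.1717). I'll take one near view of the track first, then grasp.

Run:
```python
from plant import arm
from h import *
import pickle
arm.move_l([*T(0,-.10),.26],rot(1),v=.25)
f=arm.grab_frame("wrist"); pickle.dump(f,open("w1.pkl","wb")); cv2.imwrite("pics/w1.png",f["image"])
p=depth_pts(f); q=np.stack([(p[...,:2]-O)@X,(p[...,:2]-O)@A],-1)
m=(abs(p[...,2]-.018)<.004)&(abs(q[...,0])<.08)&(q[...,1]>-.13)&(q[...,1]<.13)
w=q[m]; print(len(w),p[m][:,2].mean())
for y in(-.06,-.03,0,.03,.06):
    b=w[abs(w[:,1]-y)<.008,0]; L,R=b[b<0],b[b>0]
    if len(L)>5 and len(R)>5: print(y,np.percentile(L,[2,98]).round(4),np.percentile(R,[2,98]).round(4),"mid",((L.min()+R.max())/2).round(4),((L.max()+R.min())/2).round(4))
b=w[abs(w[:,0])<.02,1]; print("bar",np.percentile(b,[2,98]) if len(b) else None,"ymin",w[:,1].min())
print(arm.observe()["clock"])
```

```text
5593 0.017641097153304097
-0.06 [-0.0441 -0.0292] [0.0296 0.0446] mid 0.0001 0.0002
-0.03 [-0.0442 -0.0294] [0.0291 0.0446] mid -0.0 0.0001
0 [-0.0446 -0.0289] [0.0291 0.0446] mid 0.0001 0.0001
0.03 [-0.0445 -0.0289] [0.0293 0.0448] mid 0.0001 0.0002
0.06 [-0.0445 -0.029 ] [0.0295 0.0449] mid 0.0002 0.0003
bar None ymin -0.1055339455676597
4.325
```

View pics/w1.png

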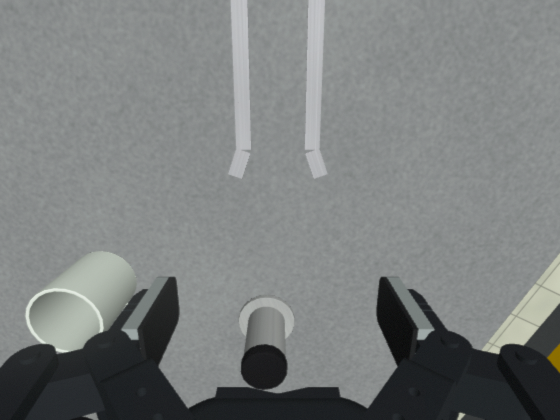

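The track walls run straight up the image at columns 240 and 315, mouth flares at (238,163) and (316,163). The centre line is within 0.2 mm of my estimate. Grasp, raise slightly and enter.

Run:
```python
from plant import arm
from h import *
C=np.array([.6599,-.1717])
def st(t): o=arm.observe(); print(t,round(o["clock"],2),"tcp",toT(o["tool_pos"]).round(4),o["tool_pos"][2].round(4),"F",o["ft_force"].round(1),"w",round(o["width"],4),"ff",round(float(o["finger_force"]),1))
arm.move_l([*C,.2],rot(1),v=.25)
arm.move_l([*C,.052],v=.1,force_limit=8); st("down")
arm.grip(.03,30); st("grip")
p=arm.observe()["tool_pos"]
z=p[2]+.0035
arm.move_l([*p[:2],z],v=.03); st("lift")
y=toT(C)[1]
dy=toT(p)[1]-y
arm.move_l([*T(0,-.16+dy),z],v=.1); st("pre")
f=arm.grab_frame("wrist"); cv2.imwrite("pics/w2.png",f["image"])
f=arm.grab_frame("scene"); cv2.imwrite("pics/s2.png",cv2.resize(f["image"][170:300,150:400],None,fx=3,fy=3,interpolation=cv2.INTER_CUBIC))
pp=depth_pts(f); m=(abs(pp[...,2]-.098)<.006)&(np.linalg.norm(pp[...,:2]-T(0,-.16),axis=-1)<.05)&(f["image"].max(2)<90)
print(m.sum())
```

```text
down 6.94 tcp [-0.0147 -0.3003] 0.053 F [ 0.2 -0.3 -0.2] w 0.0856 ff 0.0
grip 7.38 tcp [-0.015 -0.3  ] 0.0526 F [-1.4 -0.3  1.7] w 0.0496 ff 30.7
lift 7.66 tcp [-0.0153 -0.2997] 0.0554 F [-0.1  0.5 -2.8] w 0.0493 ff 31.7
pre 9.22 tcp [-0.     -0.1608] 0.0562 F [ 0.5 -1.2 -3.2] w 0.0495 ff 31.7
87
```

View pics/s2.png

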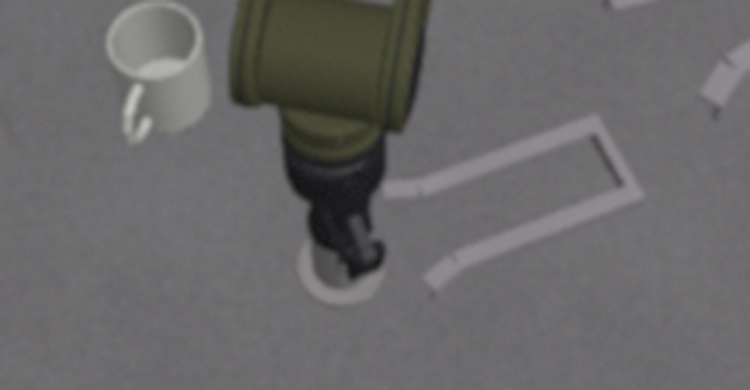

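View pics/w2.png

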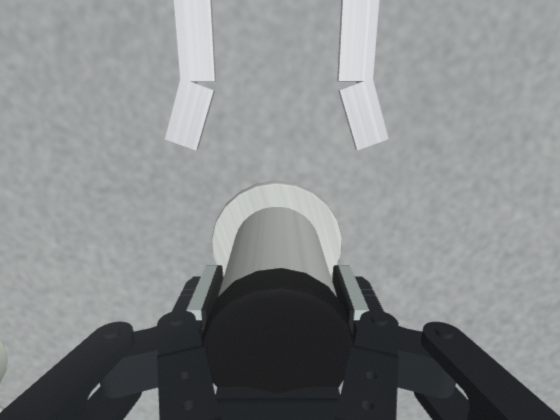

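Both views show the canister held upright. Its foot (centre column 277) is centred between the flares (columns 197 and 355) and just off the worktop. Slide in until it touches the bar.

Run:
```python
from plant import arm
from h import *
def st(t): o=arm.observe(); print(t,round(o["clock"],2),"tcp",toT(o["tool_pos"]).round(4),o["tool_pos"][2].round(4),"F",o["ft_force"].round(1),"w",round(o["width"],4))
z=.0548
r=arm.move_l([*T(0.0001,-.02),z],v=.05,force_limit=12); st(f"in {r}")
if not r:
    r=arm.move_l([*T(0.0001,.07),z],v=.04,force_limit=10); st(f"end {r}")
```

```text
in False 12.28 tcp [ 0.0001 -0.0201] 0.0548 F [-0.   0.3 -3.1] w 0.0497
end True 14.11 tcp [0.0006 0.0608] 0.0557 F [ 1.3 -3.   1.8] w 0.0496
```

Contact came at the closed end. Ease back 2 mm, set down, release, retreat and check.

Run:
```python
from plant import arm
from h import *
def st(t): o=arm.observe(); print(t,round(o["clock"],2),"tcp",toT(o["tool_pos"]).round(4),o["tool_pos"][2].round(4),"F",o["ft_force"].round(1),"w",round(o["width"],4))
y=toT(arm.observe()["tool_pos"])[1]-.002
arm.move_l([*T(.0001,y),.0548],v=.03); st("back")
print(arm.move_l([*T(.0001,y),.0518],v=.02,force_limit=5)); st("down")
arm.grip(.085); st("open")
arm.move_l([*T(.0001,y),.22],v=.15)
arm.move_l([*T(.0,y-.1),.26],v=.2); arm.sleep(.3)
f=arm.grab_frame("wrist"); cv2.imwrite("pics/w3.png",f["image"])
g=arm.grab_frame("top")
for n,h in(("w",f),("t",g)):
    p=depth_pts(h); q=np.stack([(p[...,:2]-O)@X,(p[...,:2]-O)@A],-1)
    m=(abs(p[...,2]-.095)<.006)&(np.hypot(q[...,0],q[...,1]-.053)<.05)&(h["image"].max(2)<90)
    if m.sum()>30: print(n,"lid",circ(q[m]),p[m][:,2].mean())
    m=(abs(p[...,2]-.018)<.004)&(abs(q[...,0])<.02)&(q[...,1]>.07)&(q[...,1]<.12)
    if m.sum()>5: print(n,"bar",np.percentile(q[m][:,1],[2,98]))
    m=(abs(p[...,2]-.008)<.003)&(abs(q[...,0])<.028)&(q[...,1]>-.03)&(q[...,1]<.1)
    if m.sum()>5: print(n,"foot y",np.percentile(q[m][:,1],[1,99]))
st("end")
```

```text
back 14.36 tcp [0.0005 0.0585] 0.0551 F [ 1.9 -1.7 -1.3] w 0.0493
True
down 14.57 tcp [0.001  0.0568] 0.0544 F [-1.  -3.7  3.7] w 0.0494
open 15.02 tcp [0.0004 0.0574] 0.0533 F [0.2 0.6 0.3] w 0.0852
w lid ((-0.0004711621440947056, 0.050384342670440674), 0.025057421997189522) 0.09457843624652489
w bar [0.08838554 0.09810559]
w foot y [0.0147303  0.08857688]
end 17.37 tcp [-0.     -0.0407] 0.2598 F [ 0.4 -0.3 -0.1] w 0.0849
```

View pics/w3.png

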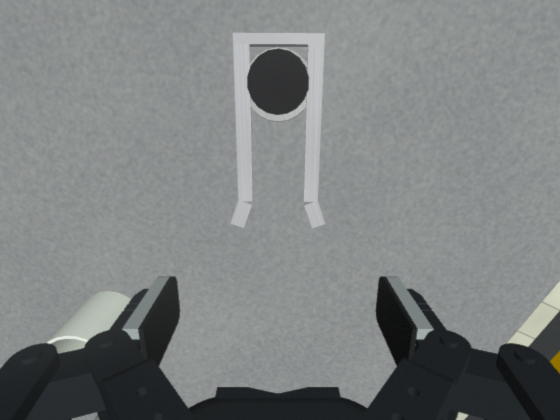

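The canister stands at (278,85) under the lips against the bar. Its lid top is level and its rear foot edge puts the gap to the bar at about 1 mm. Handing in.

```bash
python3 -c "
from plant import arm
print(arm.close_job())"
```

```text
the job is handed in; nothing more can be done
None
```

The footed canister stands released and upright under the lips at the closed end of the small track, about 1 mm or less from the bar; I never went near the plain canister or mug, and the job was handed in at about 17 s (no verdict was returned).

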